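# Third hand at the comb jig

### The arm

A 6-joint arm with a two-finger parallel gripper is mounted at the origin on the work surface; the furniture and walls round the work are solid. World frame = base frame: x ahead of the robot, y to its left, z up, the work surface at z = 0. Lengths are in m, angles in rad, forces in N, time in s.
With the tool pointing down it reaches from about 0.35 to 0.875 m from the base axis. Payload 15.5 kg.
Tool frame: the origin (TCP) lies midway between the tips of the shut fingers; the grasp point (between the pads) lies pinch_z behind it (pinch_z is the distance from the TCP to the grasp point, in m); z points along the fingers, y is the line along which they close (so a half turn about z gives the same grasp; the last joint's range is limited). The gripper opens to 85 mm and grips with 20 to 120 N. Pads are 22 mm wide; open, the fingers measure 114 mm over their backs; the gripper's body (76 mm by 85 mm) begins 54 mm behind the grasp point. The pads swing forward as they close: fully open they stand 13 mm farther back than shut.
Start: joints at [1.056, 0.494, 1.345, -0, 1.302, -0.096], TCP at [0.255, 0.571, 0.231] pointing down, gripper open.
Joint ranges: [-2.91, 2.91], [-0.82, 2.16], [0.22, 2.67], [-1.22, 4.37], [0.12, 2.79], [-3.08, 3.08]. Speed limits (rad/s): [1.89, 1.89, 2.57, 3.01, 3.01, 3.01].

### API

Orientations are given as a 3x3 rotation matrix whose columns are the frame's x, y, z axes.
In Python, from station import get_state, capture, close_job, search_frame, cut_out, tip_of, pinch_z gives the robot as it stands.
- The arm moves only by the shell command python3 -m handwheel FILE [FORCE], which reads ROWS from the file FILE. ROWS is a JSON list of rows, 1 to 20 of them, each an object with the fields xyz (a list: dx, dy, dz in m), twist (a turn about the tool's z in rad), finger_gap (the finger opening in m); a field left out counts as zero (the opening has to be given); each row shifts and turns the commanded pose from where the row before left it, along the tool's axes as they then stand; what a row does not reach is not made up. A row lasts 1/10 s, in which the tool goes at most 0.05 m and 0.15 rad, less where a joint would pass 70% of its speed; a pose out of reach is approached as far as the arm can. The fingers move at their own pace and stop on an object; FORCE is the grip in N (left out, the last holds). Time passes only in rows, so rows that do not move let the fingers close. It prints the time, the measured TCP pose, the force, the opening and the grip force at its end. Input that does not fit is refused with a message, and nothing moves.
- get_state(): the state, without advancing time (a new reading comes with each control period).
- capture(name): name is "scene" or "top" or "wrist"; returns a dict with "frame" (384x512x3 uint8, red, green, blue), "intrinsics" (3x3 intrinsics, pixels), "rvec" (rotation vector, rad) and "tvec" (3), from world to camera coordinates, as OpenCV has them. Camera axes: x right, y down, z forward; pixel columns grow to the right and rows downward; lengths in m; the calibration is good to about 2 mm. The wrist camera is an equidistant fisheye: a pixel r from the principal point sees the ray r / f radians off the axis. A picture is of the moment at which its call begins. There is no depth.
- close_job(): hands the job in; it is judged then, once.
Trained networks look in a picture, given as the dict that the camera call returned (one of the last four; its "shot" number tells which), for a name from the list of things; names that differ only in an ending like _2 or _b are one class to them, and where a whole thing is asked for, a point or a joint stands for the part that bears it (a point fixed in the world has none). Each returns a list of dicts, best first, with "score" (0 to 1); they miss things now and then, are a little off and sometimes report something else, mostly with a low value. They report only what shows in the picture. A call takes as long as a camera call. They do not tell look-alikes from the thing itself.
- search_frame(picture, target): "bbox" ([left, top, right, bottom] in pixels, round what is visible of it).
- cut_out(picture, target): "pixels" (384x512 bool, what is visible of it) and "bbox" ([left, top, right, bottom] in pixels, round what is visible of it).
- tip_of(picture, target): "xy" ([column, row] in pixels: a listed point, or the origin of a listed thing).
The state is a dict: "time": time; "joints": joint angles; "qd": joint speeds; "joint_torque": joint torques, N m; "tcp_pos": TCP position; "orientation": TCP orientation; "wrist_force": force on the tool from outside, world axes, zero at the start; "wrist_torque": the same for the moment, N m; "opening": finger opening in m; "gripper_force": force on a finger pad.
Only numpy, scipy, OpenCV 4.12 (cv2) and the standard library are available. Lean on these libraries where they do the work, as an engineer would, in place of code of your own. Each camera call takes 0.05 s, during which the arm holds its last target. There are 200 camera calls.

### The job

Set the comb gluing jig for me: stand the thick gauge in the groove in front of the fence, near the middle and fully down, and let go of it, then slide the rail up until the gauge is pinched flat against the fence. Keep pressing with a steady, gentle push of about 10 newtons while I tighten the wing nuts: finish while still holding the rail pressed like this, and leave the thin gauge and everything else alone.

Things in the scene. Friction and masses are not known exactly. Their poses are not given: they have to be found in the camera images.
- jig: Comb gluing jig, fixed: plywood board 190 (x) x 260 (y) x 30 mm high; origin at the centre of its underside, x towards the fence, y along it, z up. The fence face is at x = +60 mm. The groove in front of it runs along y over the whole board at x = 44 to 60 mm. Two wing nuts at x = -11, y = -80 and +80 mm are 33 mm over the wings, studs up to 60 mm above the table.
- fence: Fixed wooden fence bar along the far side of the jig, 240 long, 25 thick, 32 mm high above the board (top 62 mm above the table). Origin at the middle of the lower edge of its face, at the board's top; axes as the jig's; the face looks to -x and is flush with the groove's far wall.
- groove_mid (a point): The middle of the groove on its floor, 16 mm above the table; the groove is 16 mm wide (x) and 14 mm deep, open at both ends; axes as the jig's.
- rail: Sliding aluminium angle, 220 long: an upright 12 thick, 32 mm high facing the fence, and a foot, top 6.5 mm above the board, reaching back 87 mm from its face under the loose wing nuts. Origin at the middle of the lower edge of the upright's face; axes as the jig's: the gap is fence x minus rail x, 18 to 36 mm at the start. Slides along x only, 1.5 N friction, stays where left.
- knob (a point): The place to grip the upright round wooden knob on the rail's foot, on its axis, 56 mm above the table: 23 mm diameter (foot 28), straight from 44 to 72 mm above the table, top at 77 mm; 50 mm behind (-x of) the near face of the rail's upright; the foot round it has its top 37 mm above the table.
- gauge_thick: Thick gauge, loose, about 160 g: steel blade 12 mm thick (x), 60 wide (y), 56 high, with a wooden grip on top 18 thick (x), 52 wide (y), 34 mm high; 88 mm high in all. Origin at the centre of the blade's lower edge, z up. Stands upright in the slot of a small wooden stand; same either way round.
- gauge_thin: The thin gauge: of the same shape, but the blade is 5 mm and the grip 10 mm thick. Stays in its stand.
- stand_thick: The stand of the thick gauge, a fixed wooden block 50 (x) x 84 (y) x 32 mm with a slot 15 mm wide, 64 mm long, 20 mm deep; origin at the centre of its underside. The two stands change places from run to run.
- stand_thin: The stand of the thin gauge, of the same size with a slot 8 mm wide.
- white_bottle: A small white dropper bottle, 31 x 30 x 87 mm, origin at the centre of its underside; leave it alone.
- fence_face (a point): Middle of the upper edge of the fence face. The rail has no spring: once the 12 mm blade is pinched between rail and fence all is rigid, so add push in steps of some tenths of a millimetre.
- red_bottle: A small red dropper bottle with a white cap, 31 x 30 x 92 mm, origin at the centre of its underside; leave it alone.
- offcut: A small dark wood offcut lying flat, 30 x 55 x 14 mm, origin at the centre of its underside; leave it alone.
Not all that is in view belongs to the job. Leave any pink, purple or yellow look-alike of the gauge_thick alone.

How it is judged:
On the way:
1. the thick gauge stands fully down in the groove, near its middle, and has been let go (z of gauge_thick in the frame of groove_mid between -0.003 and 0.003 m and x of gauge_thick in the frame of groove_mid between -0.005 and 0.005 m and y of gauge_thick in the frame of groove_mid between -0.035 and 0.035 m and angle between gauge_thick's own z axis and vertical below 0.3 rad and contact force between the fingers and gauge_thick below 0.3 N), for 0.2 s.
At the end, for the whole second after the job is handed in: The thick gauge stands on the groove's floor (within 3 mm), within 35 mm of its middle, upright and flat to the fence (within 0.04 rad), not touched by the robot, and is pinched between rail and fence: the fingers press the rail on it with a steady 5 to 16 N through the last second (z of gauge_thick in the frame of groove_mid between -0.003 and 0.003 m and y of gauge_thick in the frame of groove_mid between -0.035 and 0.035 m and angle between gauge_thick's own z axis and vertical below 0.04 rad and angle between the x axis of gauge_thick and the x axis of fence, either way round below 0.04 rad and contact force between rail and gauge_thick between 5 and 16 N and contact force between gauge_thick and fence above 2 N and contact force between the arm and gauge_thick below 0.3 N and contact force between the fingers and rail above 4 N and x of rail in the frame of fence between -0.0135 and -0.0105 m and linear speed of rail below 0.003 m/s); the arm keeps its last pose, push and grip.
It fails at once if the gauge is rammed (more than 40 N between rail and gauge) (contact force between rail and gauge_thick above 40 N).
It fails at once if the thin gauge is taken or shifted (distance of gauge_thin from where it was at the start of the episode above 0.015 m).
It fails at once if the white bottle is disturbed (distance of white_bottle from where it was at the start of the episode above 0.02 m or angle between white_bottle's own z axis and vertical above 0.4 rad).
It fails at once if the red bottle is disturbed (distance of red_bottle from where it was at the start of the episode above 0.02 m or angle between red_bottle's own z axis and vertical above 0.4 rad).
It fails at once if the offcut is disturbed (distance of offcut from where it was at the start of the episode above 0.02 m).
It also fails if it takes over 54 s, if anything falls off the work surface, if the arm or the gripper's body presses on something with over 40 N, if the wrist force passes 120 N, or if a joint passes its speed limit or range.

## Working session

There is one attempt and no reset: what is moved stays moved. The work goes in short steps, Python scripts to look and compute and a shell command to move; the robot and the scene stay as the last step left them, time stands still between calls to the robot, and variables do not carry over. Pictures are saved under pics/ and viewed, at most 10 in all, crops included, and the job is handed in when it is done.

```bash
mkdir -p pics; ls; cat > h.py <<'E'
import numpy as np, cv2
from station import *
def ray(c,px):
    K=np.array(c["intrinsics"]);R=cv2.Rodrigues(np.array(c["rvec"],float))[0];t=np.array(c["tvec"],float).ravel()
    p=np.array(px,float); x=(p[0]-K[0,2])/K[0,0]; y=(p[1]-K[1,2])/K[1,1]
    if c.get("name")=="wrist":
        r=np.hypot(x,y); d=np.array([x/r*np.sin(r),y/r*np.sin(r),np.cos(r)]) if r>1e-9 else np.array([0,0,1.])
    else: d=np.array([x,y,1.])
    return -R.T@t, R.T@d
def at_z(c,px,z):
    o,d=ray(c,px); return o+d*(z-o[2])/d[2]
def proj(c,P):
    K=np.array(c["intrinsics"]);R=cv2.Rodrigues(np.array(c["rvec"],float))[0];t=np.array(c["tvec"],float).ravel()
    q=R@np.array(P,float)+t
    if c.get("name")=="wrist":
        th=np.arctan2(np.hypot(q[0],q[1]),q[2]); s=th/np.hypot(q[0],q[1]); x,y=q[0]*s,q[1]*s
    else: x,y=q[:2]/q[2]
    return np.array([K[0,0]*x+K[0,2],K[1,1]*y+K[1,2]])
def cap(n):
    c=capture(n); c["name"]=n; return c
def save(c,f): cv2.imwrite("pics/"+f,c["frame"][:,:,::-1])
E
python3 - <<'E'
from h import *
print(pinch_z, get_state())
for n in ["top","scene"]:
    c=cap(n); save(c,n+"0.png"); print(n,ray(c,(256,192)), c["intrinsics"][0][0])
    for t in ["jig","fence","groove_mid","rail","knob","gauge_thick","gauge_thin","stand_thick","stand_thin","white_bottle","red_bottle","offcut","fence_face"]:
        a=tip_of(c,t); b=search_frame(c,t)
        print(t,[(np.round(i["xy"]).tolist(),round(i["score"],2)) for i in a[:3]],[(np.round(i["bbox"]).tolist(),round(i["score"],2)) for i in b[:3]])
a=np.hstack([cv2.imread("pics/top0.png"),cv2.imread("pics/scene0.png")])
E
```

```text
pics
0.0187 {'time': 0.0, 'joints': array([ 1.05552449e+00,  4.94183297e-01,  1.34610926e+00, -5.72764521e-06,
        1.30253315e+00, -9.54713940e-02]), 'qd': array([ 0.00103658, -0.00045978,  0.00145707,  0.00032164, -0.00028417,
        0.00046526]), 'joint_torque': array([ 3.12994180e-04, -8.82184768e+01, -3.83863449e+01, -3.67902139e-04,
        1.04628006e-02, -6.04383308e-05]), 'tcp_pos': array([0.25454107, 0.57042535, 0.23070761]), 'orientation': array([[-9.13170882e-01,  4.07576468e-01, -6.02807087e-04],
       [ 4.07576898e-01,  9.13170255e-01, -1.07567256e-03],
       [ 1.12046681e-04, -1.22796310e-03, -9.99999240e-01]]), 'wrist_force': array([-0.18077858, -0.99794782,  0.27502865]), 'wrist_torque': array([0.01532482, 0.00984186, 0.05559804]), 'gripper_force': 0.0, 'opening': 0.08578660787992017}
top (array([ 0.2015283 , -0.0654565 ,  1.44142592]), array([ 0.1859153 ,  0.00658201, -0.9825442 ])) 367.66819954165976
jig [] [([179.0, 156.0, 256.0, 218.0], 0.83)]
fence [([221.0, 170.0], 0.77)] [([192.0, 156.0, 252.0, 179.0], 0.68)]
groove_mid [([219.0, 171.0], 0.9)] [([178.0, 
[... 1543 characters left out ...]
 ([300.0, 299.0], 0.78)] [([283.0, 203.0, 303.0, 230.0], 0.94), ([297.0, 267.0, 305.0, 306.0], 0.87), ([403.0, 184.0, 426.0, 216.0], 0.81)]
gauge_thin [([308.0, 203.0], 0.82)] [([298.0, 177.0, 323.0, 203.0], 0.86)]
stand_thick [([292.0, 233.0], 0.67)] [([276.0, 223.0, 313.0, 243.0], 0.73)]
stand_thin [([308.0, 208.0], 0.69), ([213.0, 185.0], 0.27)] [([296.0, 195.0, 327.0, 215.0], 0.83)]
white_bottle [([148.0, 185.0], 0.51), ([313.0, 210.0], 0.5), ([215.0, 183.0], 0.44)] [([144.0, 168.0, 156.0, 188.0], 0.67), ([298.0, 182.0, 323.0, 203.0], 0.21)]
red_bottle [([171.0, 166.0], 0.75)] [([165.0, 151.0, 176.0, 165.0], 0.62)]
offcut [([304.0, 178.0], 0.57)] []
fence_face [([232.0, 168.0], 0.89)] []
```

```bash
python3 - <<'E'
import cv2,numpy as np
a=cv2.imread("pics/top0.png")[115:275,130:350];b=cv2.imread("pics/scene0.png")[130:330,130:440]
a=cv2.resize(a,(784,570),interpolation=cv2.INTER_CUBIC); b=cv2.resize(b,(800,516),interpolation=cv2.INTER_CUBIC)
cv2.imwrite("pics/a.png",a);cv2.imwrite("pics/b.png",b)
E
```

```text
(no output)
```

View pics/a.png

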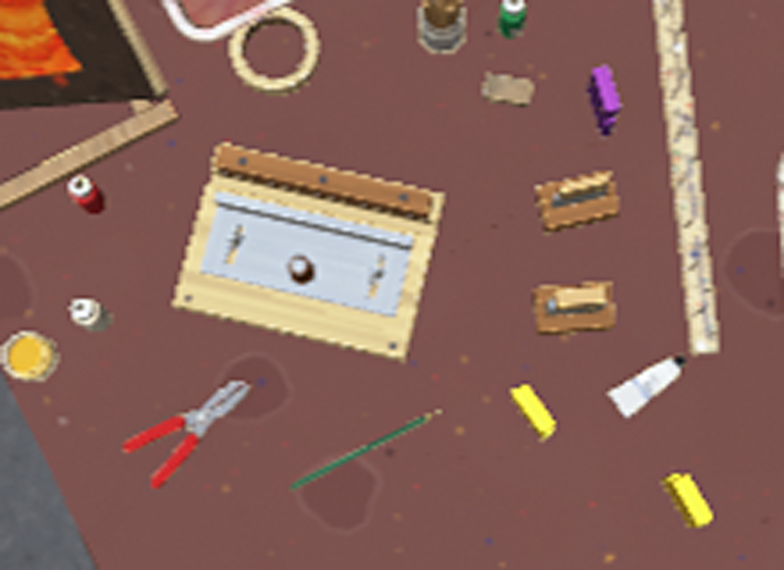

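View pics/b.png

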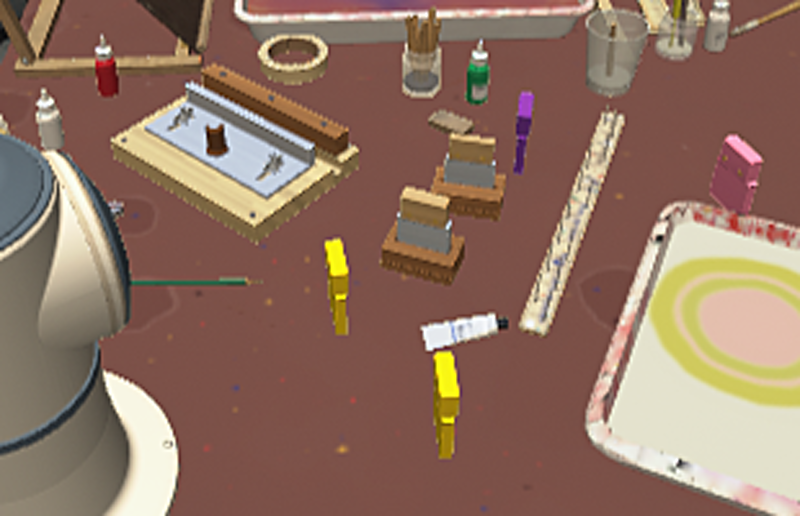

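Pictures: gauge look-alikes (scene px): yellow (261,230) and (303,285), purple (333,180), pink (415,200). The real ones stand in wooden stands: near (294,218), far (312,190). The near one has the thicker grip, so I take it as gauge_thick; the jig is at (217,187) in the top view. The bottles are to its left and the offcut is at (272,140).

```bash
python3 - <<'E'
from h import *
t=cap("top"); s=cap("scene")
def m(c,n,z,k=0):
    r=cut_out(c,n)
    for i in r[:2]:
        ys,xs=np.nonzero(i["pixels"]); P=np.array([at_z(c,p,z)[:2] for p in zip(xs,ys)]).astype(np.float32)*1000
        print(c["name"],n,round(i["score"],2),len(xs),i["bbox"],cv2.minAreaRect(P))
m(t,"jig",.03);m(t,"stand_thick",.032);m(t,"gauge_thick",.085);m(t,"gauge_thin",.085);m(t,"fence",.062);m(t,"stand_thin",.032)
print("knob top",at_z(t,(213.5,189),.077))
for n,z in [("fence_face",.062),("groove_mid",.016),("fence",.03),("rail",.03),("knob",.056),("stand_thick",0),("stand_thin",0),("white_bottle",0),("red_bottle",0),("offcut",0)]:
    for c in (t,s):
        r=tip_of(c,n)
        if r: print(n,c["name"],np.round(at_z(c,r[0]["xy"],z)[:2],3),round(r[0]["score"],2))
E
```

```text
top jig 0.81 3240 [180.4, 156.5, 256.9, 214.5] ((493.2007751464844, 96.83436584472656), (265.7863464355469, 199.0964813232422), 77.43610382080078)
top stand_thick 0.62 153 [280.5, 192.5, 307.3, 208.1] ((433.88671875, -190.78817749023438), (51.109375, 81.56581115722656), 1.3296221494674683)
top gauge_thick 0.6 145 [295.3, 132.7, 301.3, 153.9] ((656.1539916992188, -218.7657928466797), (76.58292388916016, 33.6209602355957), 15.339552879333496)
top gauge_thick 0.47 115 [314.0, 244.1, 328.9, 261.2] ((233.3712158203125, -303.62689208984375), (60.964786529541016, 26.537761688232422), 33.965171813964844)
top fence 0.83 547 [191.7, 156.0, 252.9, 179.1] ((564.8421020507812, 81.13360595703125), (242.7605743408203, 40.5360221862793), 78.49258422851562)
top fence 0.71 1289 [187.7, 170.0, 247.7, 203.5] ((483.0968933105469, 97.91220092773438), (220.70069885253906, 93.18175506591797), 78.0488052368164)
top stand_thin 0.72 213 [279.0, 167.8, 300.8, 180.3] ((547.7685546875, -196.13462829589844), (56.692604064941406, 86.93273162841797), 1.3195133209228516)
knob top [0.46752384 0.10472405 0.077     ]
fence_face top [0.547 0.088] 0.79
fence_face scene [0.558 0.1  ] 0.95
groove_mid top [0.545 0.095] 0.63
groove_mid scene [0.545 0.09 ] 0.68
fence top [0.546 0.093] 0.84
fence scene [0.571 0.09 ] 0.94
rail top [0.53  0.087] 0.61
rail scene [0.528 0.106] 0.8
knob top [0.474 0.109] 0.76
knob scene [0.465 0.106] 0.95
stand_thick top [ 0.445 -0.19 ] 0.66
stand_thick scene [ 0.432 -0.197] 0.96
stand_thin top [ 0.549 -0.189] 0.74
stand_thin scene [ 0.554 -0.196] 0.66
white_bottle top [0.424 0.34 ] 0.55
white_bottle scene [0.405 0.341] 0.61
red_bottle top [0.542 0.349] 0.48
red_bottle scene [0.532 0.341] 0.72
offcut top [ 0.686 -0.136] 0.66
offcut scene [ 0.7   -0.117] 0.55
```

```bash
echo '[{"xyz":[-0.035,-0.0282,-0.0025],"finger_gap":0.085},{"xyz":[-0.035,-0.0282,-0.0025],"finger_gap":0.085},{"xyz":[-0.035,-0.0282,-0.0025],"finger_gap":0.085},{"xyz":[-0.035,-0.0282,-0.0025],"finger_gap":0.085},{"xyz":[-0.035,-0.0282,-0.0025],"finger_gap":0.085},{"xyz":[-0.035,-0.0282,-0.0025],"finger_gap":0.085},{"xyz":[-0.035,-0.0282,-0.0025],"finger_gap":0.085},{"xyz":[-0.035,-0.0282,-0.0025],"finger_gap":0.085},{"xyz":[-0.035,-0.0282,-0.0025],"finger_gap":0.085},{"xyz":[-0.035,-0.0282,-0.0025],"finger_gap":0.085},{"xyz":[-0.035,-0.0282,-0.0025],"finger_gap":0.085},{"xyz":[-0.035,-0.0282,-0.0025],"finger_gap":0.085}]' > m.json && python3 -m handwheel m.json
echo '[{"twist":0.136,"finger_gap":0.085},{"twist":0.136,"finger_gap":0.085},{"twist":0.136,"finger_gap":0.085},{"twist":0.136,"finger_gap":0.085},{"twist":0.136,"finger_gap":0.085},{"twist":0.136,"finger_gap":0.085},{"twist":0.136,"finger_gap":0.085},{"twist":0.136,"finger_gap":0.085},{"twist":0.136,"finger_gap":0.085},{"twist":0.136,"finger_gap":0.085},{"finger_gap":0.085}]' > m.json && python3 -m handwheel m.json
python3 - <<'E'
from h import *
c=cap("wrist"); save(c,"w1.png"); print(ray(c,(256,192)),c["intrinsics"],get_state()["orientation"].round(3),get_state()["joints"].round(2))
for n,z in [("fence_face",.062),("groove_mid",.016),("fence",.03),("rail",.03),("knob",.056),("stand_thick",0),("gauge_thick",0.012),("stand_thin",0)]:
    for r in tip_of(c,n)[:2]: print(n,np.round(r["xy"]),np.round(at_z(c,r["xy"],z)[:2],4),round(r["score"],2))
cv2.imwrite("pics/w1b.png",cv2.resize(c["frame"][:,:,::-1],(800,600)))
E
```

```text
time: 5.3
tcp_pos: [0.5009, 0.0887, 0.2616]
orientation: [[-0.913, 0.408, 0.0], [0.408, 0.913, 0.0], [-0.0, 0.0, -1.0]]
wrist_force: [-0.2, 0.5, 0.3]
opening: 0.085
gripper_force: 0.0
time: 6.4
tcp_pos: [0.5003, 0.0905, 0.2613]
orientation: [[0.21, 0.978, 0.0], [0.978, -0.21, 0.0], [0.0, 0.0, -1.0]]
wrist_force: [-0.3, 0.8, 0.2]
opening: 0.0848
gripper_force: 0.0
(array([0.5180545 , 0.17097059, 0.40386768]), array([-0.08275477, -0.31658691, -0.94494676])) [[297.31863964   0.         260.39447703]
 [  0.         297.31863964 188.6807186 ]
 [  0.           0.           1.        ]] [[ 0.205  0.979  0.   ]
 [ 0.979 -0.205 -0.   ]
 [ 0.     0.    -1.   ]] [ 0.06  0.3   1.59 -0.    1.26  0.27]
fence_face [304. 157.] [0.5524 0.0873] 0.87
fence [303. 150.] [0.5571 0.0887] 0.72
fence [295. 148.] [0.5469 0.093 ] 0.63
rail [284. 153.] [0.5321 0.0903] 0.72
knob [233. 154.] [0.4704 0.1066] 0.88
stand_thick [260. 316.] [ 0.4384 -0.1974] 0.83
gauge_thick [256. 319.] [ 0.4332 -0.1924] 0.81
gauge_thick [190. 304.] [ 0.3273 -0.1362] 0.76
stand_thin [330. 306.] [ 0.5653 -0.2031] 0.67
```

View pics/w1b.png

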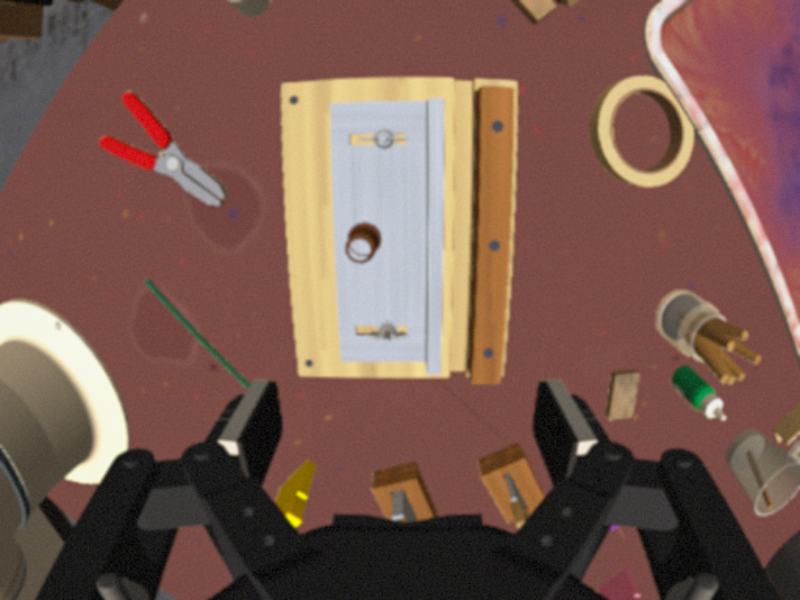

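The wrist view shows the jig from above: board corners at about (281,84), (299,378), (518,80), the fence top from (479,86) to (499,384), the knob top at (361,248), and both stands at the bottom edge. I'll fit the jig pose.

```bash
cat > fit.py <<'E'
from h import *
from scipy.optimize import least_squares
def fit(c,obs,x0):
    # obs: (local xyz mm, pixel)
    def tr(p,l): 
        cs,sn=np.cos(p[2]),np.sin(p[2]); return [p[0]+cs*l[0]-sn*l[1],p[1]+sn*l[0]+cs*l[1],l[2]]
    f=lambda p:np.concatenate([proj(c,tr(p,np.array(l)/1000))-np.array(u) for l,u in obs])
    r=least_squares(f,x0,loss="soft_l1"); return r.x,f(r.x).reshape(-1,2),tr
E
python3 - <<'E'
from fit import *
c=cap("wrist"); k=.64
obs=[((-95,130,30),(281,84)),((-95,-130,30),(299,378)),((95,130,30),(518,80)),((60,120,62),(480,87)),((85,120,62),(513,87)),((85,-120,62),(499,384)),((60,-120,62),(472,382))]
obs=[(l,(u[0]*k,u[1]*k)) for l,u in obs]
p,r,tr=fit(c,obs,[.49,.097,-.2]); print(p.round(4)); print(r.round(1).tolist())
im=cv2.resize(c["frame"][:,:,::-1],None,fx=4,fy=4,interpolation=cv2.INTER_CUBIC)
def line(a,b,col):
    q=[tuple(int(v) for v in (proj(c,tr(p,np.array(z)/1000))*4+2)) for z in (a,b)]; cv2.line(im,*q,col,1)
B=[(-95,-130,30),(-95,130,30),(95,130,30),(95,-130,30)]
F=[(60,-120,62),(60,120,62),(85,120,62),(85,-120,62)]
for Q in (B,F):
    for i in range(4): line(Q[i],Q[(i+1)%4],(0,0,255))
line((44,-130,30),(44,130,30),(255,0,0))
cv2.imwrite("pics/w1c.png",cv2.resize(im[150:1000,650:1400],None,fx=.7,fy=.7,interpolation=cv2.INTER_AREA))
E
```

```text
[ 0.4964  0.0989 -0.2006]
[[-0.8, -0.4], [0.1, -0.3], [-0.6, 0.3], [0.1, -0.9], [0.5, 0.2], [0.9, 0.2], [-0.3, 2.0]]
```

View pics/w1c.png

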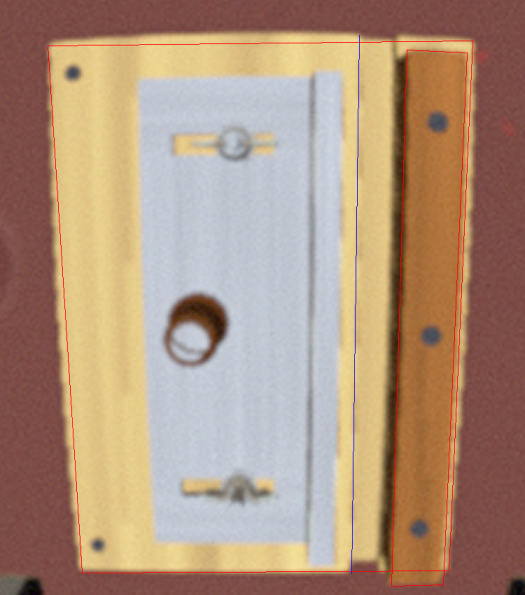

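```bash
echo '[{"xyz":[-0.0418,-0.0006,0.005],"finger_gap":0.06},{"xyz":[-0.0418,-0.0006,0.005],"finger_gap":0.06},{"xyz":[-0.0418,-0.0006,0.005],"finger_gap":0.06},{"xyz":[-0.0418,-0.0006,0.005],"finger_gap":0.06},{"xyz":[-0.0418,-0.0006,0.005],"finger_gap":0.06},{"xyz":[-0.0418,-0.0006,0.005],"finger_gap":0.06},{"xyz":[-0.0418,-0.0006,0.005],"finger_gap":0.06},{"finger_gap":0.06}]' > m.json && python3 -m handwheel m.json | head -3
python3 - <<'E'
from h import *
c=cap("wrist"); save(c,"w2.png")
for n,z in [("stand_thick",0),("gauge_thick",0.012),("stand_thin",0)]:
    for r in tip_of(c,n)[:2]: print(n,np.round(r["xy"]),np.round(at_z(c,r["xy"],z)[:2],4),round(r["score"],2))
    for r in search_frame(c,n)[:2]: print(n,np.round(r["bbox"]),round(r["score"],2))
cv2.imwrite("pics/w2b.png",cv2.resize(c["frame"][:300,100:456,::-1],(712,600),interpolation=cv2.INTER_CUBIC))
E
```

```text
time: 7.7
tcp_pos: [0.4346, -0.1988, 0.2258]
orientation: [[0.211, 0.978, -0.0], [0.978, -0.211, -0.001], [-0.001, -0.0, -1.0]]
stand_thick [260. 153.] [ 0.4365 -0.1923] 0.82
stand_thick [233. 121. 297. 197.] 0.97
gauge_thick [428. 146.] [ 0.663  -0.2232] 0.85
gauge_thick [439. 278.] [ 0.6892 -0.4547] 0.85
gauge_thick [429. 264. 477. 324.] 0.96
gauge_thick [245. 134. 278. 199.] 0.75
stand_thin [356. 137.] [ 0.5612 -0.1964] 0.97
stand_thin [328.  98. 380. 179.] 0.7
stand_thin [312.   0. 342.   9.] 0.48
```

View pics/w2b.png

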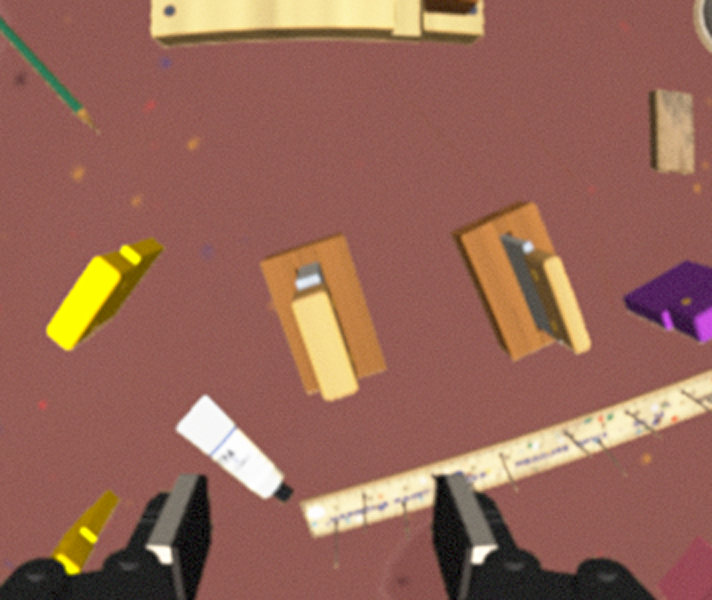

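Wrist view: the thick gauge is the left one, grip top (295,302)-(357,388), in a stand with corners (261,262), (345,236), (386,370). The right one is thin (grip about half as wide). Next I'll fit stand and gauge pose.

```bash
python3 - <<'E'
from fit import *
c=cap("wrist"); s=lambda u:(100+u[0]/2-.25,u[1]/2-.25)
st=[((-25,42,32),(261,262)),((25,42,32),(345,236)),((25,-42,32),(386,370))]
g=[((-9,26,100),(295,302)),((9,26,100),(329,290)),((9,-26,100),(357,388)),((-9,-26,100),(327,402))]
for o in (st,g):
    p,r,tr=fit(c,[(l,s(u)) for l,u in o],[.436,-.193,0.1]); print(p.round(4),r.round(1).tolist())
S=get_state();R=S["orientation"]; print(S["tcp_pos"],R.round(3).tolist(),np.arctan2(R[1,1],R[0,1]))
print("d tool", R.T@(np.array([*p[:2],S["tcp_pos"][2]])-S["tcp_pos"]))
E
```

```text
[ 0.4399 -0.1876  0.1003] [[-0.0, 0.0], [-0.0, -0.3], [0.1, 0.3]]
[ 0.441  -0.187   0.1001] [[-1.4, -0.5], [0.3, -0.3], [2.4, 1.7], [-0.4, 0.0]]
[ 0.43580213 -0.19405494  0.22643037] [[0.206, 0.979, 0.0], [0.979, -0.206, -0.0], [-0.0, 0.0, -1.0]] -0.20748644644200115
d tool [7.97703616e-03 3.59041591e-03 2.63913905e-07]
```

```bash
echo '[{"xyz":[0.007,0.0035,0],"finger_gap":0.05},{"twist":-0.1025,"finger_gap":0.05},{"twist":-0.1025,"finger_gap":0.05},{"twist":-0.1025,"finger_gap":0.05},{"xyz":[0,0,0.02],"finger_gap":0.05},{"xyz":[0,0,0.03],"finger_gap":0.05},{"xyz":[0,0,0.03],"finger_gap":0.05},{"xyz":[0,0,0.03],"finger_gap":0.05},{"xyz":[0,0,0.03],"finger_gap":0.05},{"xyz":[0,0,0.019],"finger_gap":0.05},{"finger_gap":0.05},{"finger_gap":0.05}]' > m.json && python3 -m handwheel m.json 20
python3 - <<'E'
from h import *
c=cap("wrist"); save(c,"w3.png")
cv2.imwrite("pics/w3b.png",cv2.resize(c["frame"][84:384,80:440,::-1],(720,600),interpolation=cv2.INTER_CUBIC))
E
```

```text
time: 9.3
tcp_pos: [0.4408, -0.1883, 0.0676]
orientation: [[-0.099, 0.995, -0.0], [0.995, 0.099, 0.0], [0.0, -0.0, -1.0]]
wrist_force: [0.7, -0.1, 0.1]
opening: 0.0497
gripper_force: 0.0
```

View pics/w3b.png

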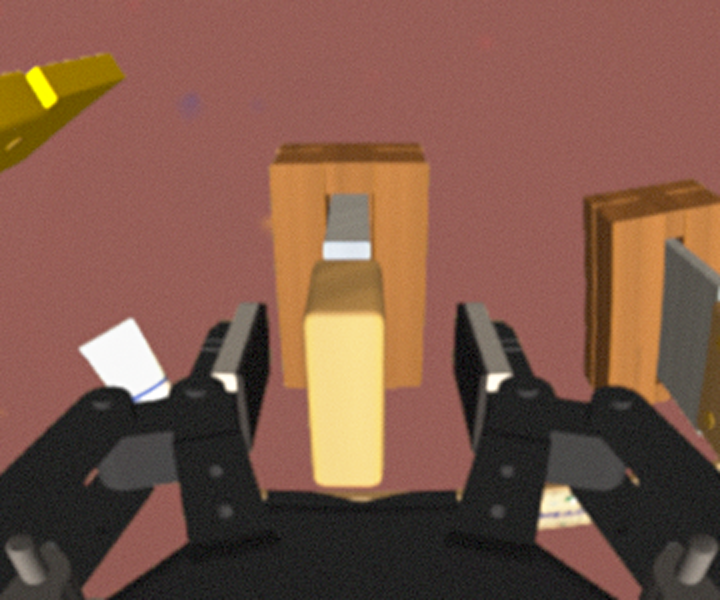

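The grip is aligned in yaw but sits about 3.7 mm to the left of the finger centre plane (grip centre column 345, pads' centre 362). I'll shift and close.

```bash
echo '[{"xyz":[0,-0.0037,0],"finger_gap":0.05},{"finger_gap":0.05},{"finger_gap":0.025},{"finger_gap":0.02},{"finger_gap":0.01},{"finger_gap":0.01},{"finger_gap":0.01},{"finger_gap":0.01}]' > m.json && python3 -m handwheel m.json 30
python3 - <<'E'
from h import *
c=cap("wrist"); save(c,"w4.png"); S=get_state(); print(S["opening"],S["gripper_force"],S["wrist_force"],S["tcp_pos"])
E
```

```text
time: 10.15
tcp_pos: [0.437, -0.1892, 0.0677]
orientation: [[-0.098, 0.995, 0.001], [0.995, 0.098, -0.0], [-0.0, 0.001, -1.0]]
wrist_force: [-1.3, 1.2, 7.7]
opening: 0.0175
gripper_force: 31.2
0.017367844732167563 31.20729625225067 [-0.66198016  0.60196412  7.80361989] [ 0.43694482 -0.18922087  0.06764949]
```

```bash
echo '[{"xyz":[0,0,-0.01],"finger_gap":0.01},{"xyz":[0,0,-0.03],"finger_gap":0.01},{"xyz":[0,0,-0.035],"finger_gap":0.01},{"xyz":[0,0,-0.035],"finger_gap":0.01},{"xyz":[0,0,-0.02],"finger_gap":0.01},{"xyz":[0.0379,0.0196,0],"finger_gap":0.01},{"xyz":[0.0379,0.0196,0],"finger_gap":0.01},{"xyz":[0.0379,0.0196,0],"finger_gap":0.01},{"xyz":[0.0379,0.0196,0],"finger_gap":0.01},{"xyz":[0.0379,0.0196,0],"finger_gap":0.01},{"xyz":[0.0379,0.0196,0],"finger_gap":0.01},{"xyz":[0.0379,0.0196,0],"finger_gap":0.01},{"twist":0.1,"finger_gap":0.01},{"twist":0.1,"finger_gap":0.01},{"twist":0.1,"finger_gap":0.01},{"finger_gap":0.01},{"finger_gap":0.01},{"finger_gap":0.01},{"finger_gap":0.01}]' > m.json && python3 -m handwheel m.json 60
python3 - <<'E'
from h import *
c=cap("wrist"); save(c,"w5.png"); np.savez("w5.npz",**{k:c[k] for k in("rvec","tvec","intrinsics")}); S=get_state(); print(S["tcp_pos"],S["orientation"].round(4).tolist())
cv2.imwrite("pics/w5b.png",cv2.resize(c["frame"][20:320,80:440,::-1],(720,600),interpolation=cv2.INTER_CUBIC))
E
```

```text
time: 12.1
tcp_pos: [0.5471, 0.0883, 0.1974]
orientation: [[0.199, 0.98, 0.0], [0.98, -0.199, -0.0], [-0.0, 0.0, -1.0]]
wrist_force: [-0.2, 0.3, -1.9]
opening: 0.0168
gripper_force: 59.1
[0.54713076 0.08835625 0.19735501] [[0.1992, 0.98, 0.0], [0.98, -0.1992, 0.0], [0.0, 0.0, -1.0]]
```

View pics/w5b.png

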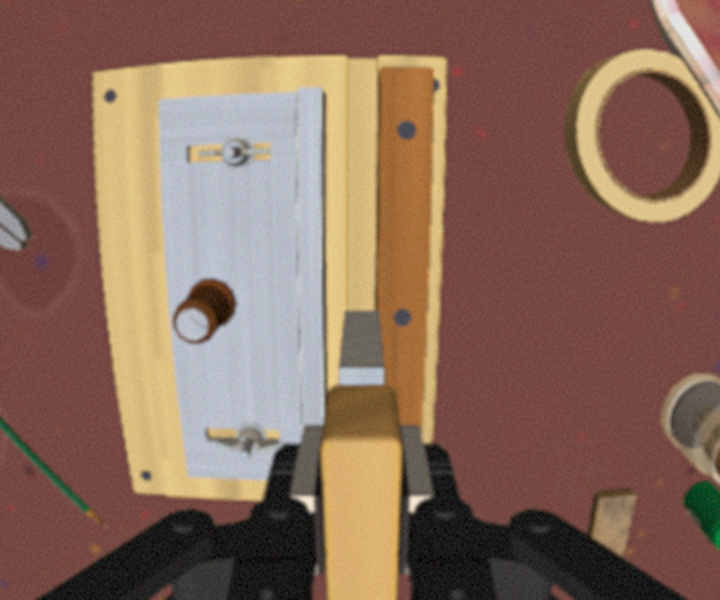

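The held gauge hangs straight: blade at columns 342–380, grip centre 361. The groove strip ahead is at columns 346–378, running parallel to the blade. Next is a check of the edges by number.

```bash
python3 - <<'E'
from fit import *
im=cv2.imread("pics/w5.png").astype(float); d=np.load("w5.npz"); c={k:d[k] for k in d}; c["name"]="wrist"
S=get_state();R=S["orientation"];T=S["tcp_pos"]
b=cv2.GaussianBlur(im,(1,5),0)
for v in (60,90,120,150): print(v,b[v,232:288].astype(int).sum(1).tolist()) 
def tool(px,z): return (R.T@(at_z(c,px,z)-T))[:2]*1000
# fence inner top edge & groove edge: largest gradient in windows, brown has low blue
for lo,hi,z,n in ((262,280,.062,"fence top edge"),(246,258,.030,"groove near edge"),(237,247,.062,"rail face top")):
    o=[]
    for v in range(60,160,4):
        g=np.abs(np.diff(b[v].sum(1)))[lo:hi]; i=g.argmax(); w=g[max(0,i-1):i+2]; x=lo+.5+(np.arange(max(0,i-1),i+2)[:len(w)]*w).sum()/w.sum()
        o.append(tool((x,v),z))
    o=np.array(o); f=np.polyfit(o[:,0],o[:,1],1); r=o[:,1]-np.polyval(f,o[:,0]); k=abs(r-np.median(r))<1.5; f=np.polyfit(o[k,0],o[k,1],1)
    print(n,"tool y at x=0,40,80:",np.polyval(f,[0,40,80]).round(1),"slope",f[0].round(4),k.sum(),r.std().round(2))
cs,sn=np.cos(-.2006),np.sin(-.2006)
for lx,n in ((44,"near"),(60,"face")): print(n,"fit pred", (R.T@(np.array([.4964+cs*lx,.0989+sn*lx,0])-T))[:2]*1000)
E
```

```text
60 [546, 544, 538, 544, 543, 544, 542, 543, 555, 551, 551, 555, 565, 565, 564, 568, 563, 560, 557, 557, 526, 493, 494, 516, 522, 522, 515, 527, 524, 524, 526, 535, 544, 539, 544, 525, 412, 291, 278, 319, 327, 329, 328, 323, 319, 325, 330, 342, 340, 341, 335, 346, 346, 351, 349, 360]
90 [585, 590, 597, 605, 610, 597, 586, 560, 477, 311, 316, 456, 548, 566, 565, 563, 565, 558, 560, 551, 526, 492, 501, 516, 522, 516, 520, 522, 520, 527, 528, 532, 532, 535, 540, 490, 403, 305, 298, 319, 321, 320, 316, 312, 321, 310, 330, 329, 334, 313, 313, 316, 301, 328, 338, 351]
120 [575, 585, 588, 605, 600, 596, 592, 576, 503, 370, 356, 482, 554, 566, 569, 559, 556, 561, 557, 550, 526, 487, 497, 523, 518, 516, 517, 511, 524, 522, 526, 528, 534, 538, 531, 462, 319, 236, 288, 320, 316, 315, 313, 314, 307, 313, 331, 329, 326, 327, 339, 333, 337, 340, 345, 347]
150 [570, 570, 579, 596, 584, 579, 577, 587, 541, 354, 312, 478, 557, 566, 566, 562, 563, 558, 553, 551, 525, 490, 501, 518, 508, 514, 512, 513, 522, 525, 523, 529, 533, 534, 509, 419, 323, 300, 313, 318, 315, 316, 305, 309, 319, 321, 324, 326, 328, 335, 331, 335, 334, 339, 335, 339]
fence top edge tool y at x=0,40,80: [6.7 7.  7.3] slope 0.0075 25 0.11
groove near edge tool y at x=0,40,80: [-8.  -7.9 -7.9] slope 0.0007 24 0.44
rail face top tool y at x=0,40,80: [-18.6 -18.4 -18.1] slope 0.0061 22 0.75
near fit pred [-2.80262249e+00  4.39481848e+04]
face fit pred [-3.90367610e+00  5.99481848e+04]
```

```bash
echo '[{"xyz":[0,0,0.025],"finger_gap":0.01},{"xyz":[0,0,0.035],"finger_gap":0.01},{"xyz":[0,0,0.03],"finger_gap":0.01},{"xyz":[0,0,0.017],"finger_gap":0.01},{"finger_gap":0.01},{"finger_gap":0.01},{"finger_gap":0.01}]' > m.json && python3 -m handwheel m.json
python3 - <<'E'
from h import *
c=cap("wrist"); save(c,"w6.png"); S=get_state(); print(S["tcp_pos"])
cv2.imwrite("pics/w6b.png",cv2.resize(c["frame"][60:260,180:340,::-1],(480,600),interpolation=cv2.INTER_CUBIC))
E
```

```text
time: 12.85
tcp_pos: [0.548, 0.0885, 0.0915]
orientation: [[0.2, 0.98, 0.002], [0.98, -0.2, 0.0], [0.0, 0.002, -1.0]]
wrist_force: [0.3, -0.2, -0.9]
opening: 0.0176
gripper_force: 58.9
[0.54794833 0.08848048 0.09149942]
```

View pics/w6b.png

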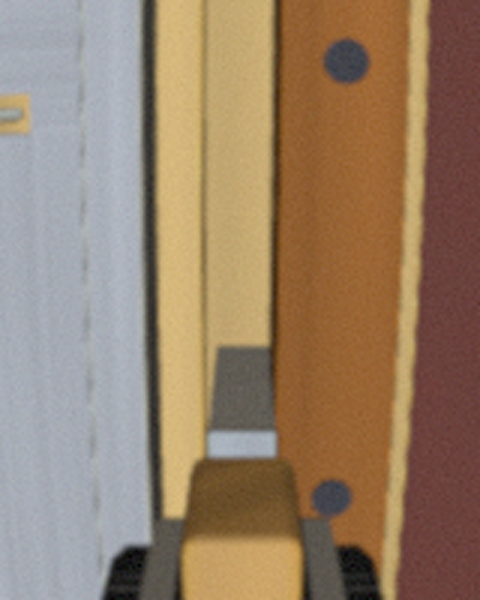

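The blade end (columns 218–271) sits inside the groove (207–273), about 1 mm too near the fence. I'll shift −1 mm and lower.

```bash
echo '[{"xyz":[0,-0.001,0],"finger_gap":0.01},{"xyz":[0,0,0.004],"finger_gap":0.01},{"xyz":[0,0,0.004],"finger_gap":0.01},{"xyz":[0,0,0.004],"finger_gap":0.01},{"xyz":[0,0,0.003],"finger_gap":0.01},{"finger_gap":0.01},{"finger_gap":0.01}]' > m.json && python3 -m handwheel m.json
```

```text
time: 13.6
tcp_pos: [0.5461, 0.0886, 0.0751]
orientation: [[0.2, 0.98, -0.0], [0.98, -0.2, -0.0], [-0.0, -0.0, -1.0]]
wrist_force: [0.6, -0.5, -1.8]
opening: 0.0172
gripper_force: 58.9
```

```bash
echo '[{"xyz":[0,0,0.002],"finger_gap":0.01},{"xyz":[0,0,0.001],"finger_gap":0.01},{"finger_gap":0.01},{"finger_gap":0.01}]' > m.json && python3 -m handwheel m.json
```

```text
time: 14.0
tcp_pos: [0.5462, 0.0886, 0.0723]
orientation: [[0.2, 0.98, 0.0], [0.98, -0.2, -0.0], [0.0, 0.0, -1.0]]
wrist_force: [-0.4, 0.6, -1.6]
opening: 0.0173
gripper_force: 58.9
```

```bash
echo '[{"xyz":[0,0,0.0005],"finger_gap":0.01},{"xyz":[0,0,0.0005],"finger_gap":0.01},{"finger_gap":0.01},{"finger_gap":0.01}]' > m.json && python3 -m handwheel m.json
```

```text
time: 14.4
tcp_pos: [0.5463, 0.0887, 0.0717]
orientation: [[0.2, 0.98, 0.001], [0.98, -0.2, 0.0], [0.0, 0.001, -1.0]]
wrist_force: [-1.6, -0.3, 7.0]
opening: 0.017
gripper_force: 60.4
```

```bash
echo '[{"finger_gap":0.02},{"finger_gap":0.03},{"finger_gap":0.04},{"finger_gap":0.04},{"xyz":[0,0,-0.02],"finger_gap":0.04},{"xyz":[0,0,-0.03],"finger_gap":0.04},{"xyz":[0,0,-0.03],"finger_gap":0.04},{"xyz":[0,0,-0.03],"finger_gap":0.04},{"finger_gap":0.04},{"finger_gap":0.04},{"finger_gap":0.04}]' > m.json && python3 -m handwheel m.json
python3 - <<'E'
from h import *
c=cap("wrist"); save(c,"w7.png"); S=get_state();R=S["orientation"];T=S["tcp_pos"]; print(T,R.round(3).tolist())
for n,z in [("knob",.056),("gauge_thick",.016),("rail",.03)]:
    for r in tip_of(c,n)[:2]: P=at_z(c,r["xy"],z);print(n,np.round(r["xy"]),P.round(4),(R.T@(P-T)).round(4),round(r["score"],2))
cv2.imwrite("pics/w7b.png",cv2.resize(c["frame"][60:360,80:440,::-1],(720,600),interpolation=cv2.INTER_CUBIC))
E
```

```text
time: 15.5
tcp_pos: [0.5456, 0.0886, 0.1804]
orientation: [[0.2, 0.98, -0.001], [0.98, -0.2, -0.0], [-0.0, -0.001, -1.0]]
wrist_force: [-0.2, -0.9, -0.6]
opening: 0.04
gripper_force: 0.0
[0.54553765 0.08860043 0.18022411] [[0.2, 0.98, -0.002], [0.98, -0.2, -0.0], [-0.0, -0.002, -1.0]]
knob [243. 170.] [0.5327 0.1028 0.056 ] [ 0.0115 -0.0152  0.1242] 0.51
gauge_thick [153. 337.] [ 0.3305 -0.1346  0.016 ] [-0.2617 -0.1657  0.1646] 0.96
gauge_thick [373. 338.] [ 0.665  -0.2077  0.016 ] [-0.2663  0.1767  0.164 ] 0.77
rail [244. 176.] [0.5295 0.0904 0.03  ] [-0.0014 -0.0158  0.1503] 0.66
```

View pics/w7b.png

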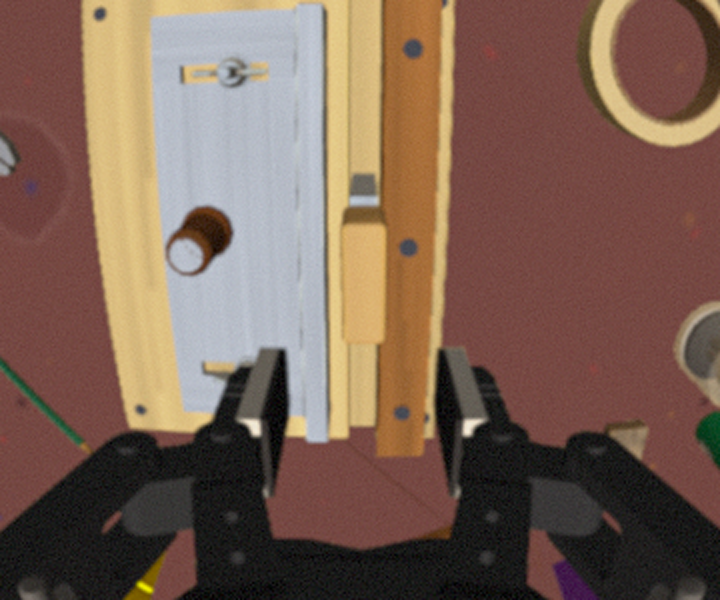

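The gauge stands upright in the groove (grip (345–385, 222–343)). The knob top is at (189,256), left of it.

```bash
python3 - <<'E'
from h import *
c=cap("wrist"); S=get_state();R=S["orientation"];T=S["tcp_pos"]
P=at_z(c,(174.3,187.8),.077); print(P,(R.T@(P-T)).round(4),T)
# dark knob / cap refine
im=c["frame"][60:360,80:440].astype(int)
s=im[105:145,78:115]; m=(s.min(2)>170)&(s.max(2)-s.min(2)<40)
m[:, 22:]=False
ys,xs=np.nonzero(m); print(len(xs),xs.mean()+158,ys.mean()+165)
for r in tip_of(c,"knob"): print(r)
E
```

```text
[0.47071282 0.10502176 0.077     ] [ 0.001  -0.0768  0.1037] [0.54590622 0.08862457 0.1806213 ]
434 169.15668202764977 186.32027649769586
{'xy': [176.1, 179.1], 'score': 0.73}
```

```bash
echo '[{"xyz":[0.001,-0.037,0],"finger_gap":0.045},{"xyz":[0,-0.04,0],"finger_gap":0.045},{"finger_gap":0.045},{"xyz":[0,0,0.03],"finger_gap":0.045},{"xyz":[0,0,0.04],"finger_gap":0.045},{"xyz":[0,0,0.035],"finger_gap":0.045},{"xyz":[0,0,0.021],"finger_gap":0.045},{"xyz":[0,0,0.0105],"finger_gap":0.045},{"finger_gap":0.045},{"finger_gap":0.045},{"finger_gap":0.045}]' > m.json && python3 -m handwheel m.json
python3 - <<'E'
from h import *
c=cap("wrist"); save(c,"w8.png")
cv2.imwrite("pics/w8b.png",cv2.resize(c["frame"][60:360,80:440,::-1],(720,600),interpolation=cv2.INTER_CUBIC))
E
```

```text
time: 16.9
tcp_pos: [0.4717, 0.1051, 0.0458]
orientation: [[0.2, 0.98, 0.002], [0.98, -0.2, 0.0], [0.001, 0.002, -1.0]]
wrist_force: [-0.1, -0.2, -1.1]
opening: 0.0446
gripper_force: 0.0
```

View pics/w8b.png

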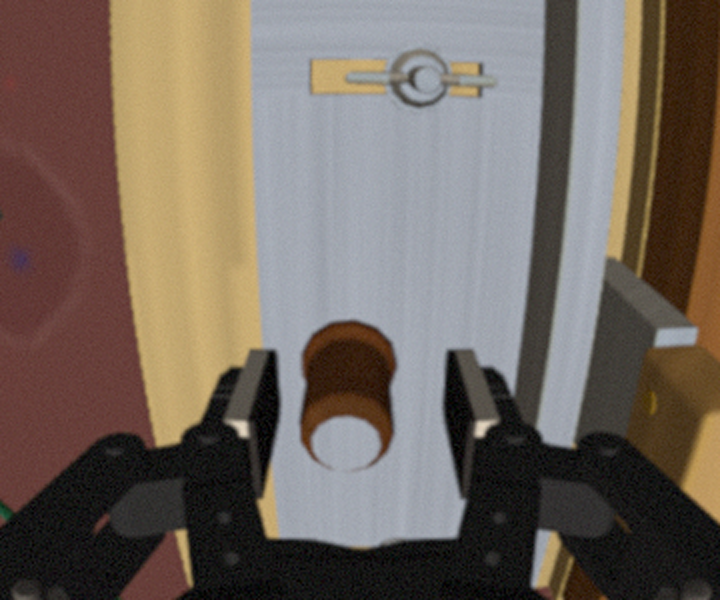

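The knob (302–392, 322–470) is between the pads. Closing.

```bash
echo '[{"finger_gap":0.03},{"finger_gap":0.024},{"finger_gap":0.018},{"finger_gap":0.015},{"finger_gap":0.015},{"finger_gap":0.015},{"finger_gap":0.015},{"finger_gap":0.015}]' > m.json && python3 -m handwheel m.json 40
python3 - <<'E'
from h import *
from scipy.spatial.transform import Rotation
c=cap("wrist"); save(c,"w9.png"); S=get_state();R=S["orientation"];T=S["tcp_pos"]; print((R.T@S["wrist_force"]).round(1))
b=cv2.GaussianBlur(c["frame"].astype(float),(1,5),0)
for v in (80,100,130): print(v,b[v,370:425].sum(1).astype(int).tolist())
E
```

```text
time: 17.75
tcp_pos: [0.4712, 0.105, 0.0453]
orientation: [[0.2, 0.98, 0.001], [0.98, -0.2, 0.0], [0.0, 0.001, -1.0]]
wrist_force: [-1.4, -0.9, 11.7]
opening: 0.0219
gripper_force: 38.7
[ -1.2  -1.5 -10.8]
80 [185, 185, 186, 179, 184, 245, 365, 470, 517, 515, 516, 522, 520, 520, 515, 515, 516, 524, 522, 533, 539, 536, 531, 528, 521, 523, 521, 514, 512, 496, 455, 357, 231, 166, 162, 171, 166, 174, 169, 176, 220, 321, 351, 246, 119, 104, 109, 130, 105, 103, 100, 111, 100, 97, 103]
100 [188, 186, 188, 185, 224, 339, 453, 509, 520, 518, 517, 518, 516, 514, 517, 514, 519, 529, 534, 540, 539, 535, 528, 528, 525, 525, 515, 513, 496, 458, 358, 220, 173, 166, 177, 163, 180, 169, 173, 223, 323, 354, 251, 130, 102, 116, 110, 108, 113, 104, 114, 103, 99, 98, 95]
130 [186, 186, 220, 337, 450, 509, 522, 524, 518, 518, 517, 513, 515, 517, 520, 526, 537, 538, 538, 537, 528, 527, 524, 523, 522, 507, 487, 440, 328, 211, 162, 168, 176, 169, 166, 165, 189, 252, 330, 327, 220, 114, 98, 96, 110, 105, 122, 92, 106, 108, 93, 100, 99, 103, 111]
```

```bash
echo '[{"xyz":[0,0.001,-0.0004],"finger_gap":0.015},{"xyz":[0,0.0015,0],"finger_gap":0.015},{"xyz":[0,0.0015,0],"finger_gap":0.015},{"xyz":[0,0.0015,0],"finger_gap":0.015},{"xyz":[0,0.0015,0],"finger_gap":0.015},{"finger_gap":0.015},{"finger_gap":0.015},{"finger_gap":0.015}]' > m.json && python3 -m handwheel m.json | sed -n '1,2p;4,6p'
python3 -c "
from h import *
S=get_state();print((S['orientation'].T@S['wrist_force']).round(1))"
```

```text
time: 18.6
tcp_pos: [0.4783, 0.1035, 0.0454]
wrist_force: [0.1, -1.2, 5.1]
opening: 0.0215
gripper_force: 40.1
[-1.1  0.3 -5.1]
```

```bash
echo '[{"xyz":[0,0.0005,0],"finger_gap":0.015},{"xyz":[0,0.0005,0],"finger_gap":0.015},{"xyz":[0,0.0005,0],"finger_gap":0.015},{"xyz":[0,0.0005,0],"finger_gap":0.015},{"finger_gap":0.015},{"finger_gap":0.015}]' > m.json && python3 -m handwheel m.json | sed -n '1,2p;4,6p'
python3 -c "
from h import *
S=get_state();print((S['orientation'].T@S['wrist_force']).round(1))"
```

```text
time: 19.2
tcp_pos: [0.4799, 0.1032, 0.0454]
wrist_force: [-1.3, -0.6, 6.9]
opening: 0.0214
gripper_force: 40.3
[-0.9 -1.2 -6.9]
```

```bash
for i in 1; do echo '[{"xyz":[0,0.0003,0],"finger_gap":0.015},{"xyz":[0,0.0003,0],"finger_gap":0.015},{"xyz":[0,0.0003,0],"finger_gap":0.015},{"finger_gap":0.015},{"finger_gap":0.015}]' > m.json && python3 -m handwheel m.json | sed -n '1,2p;4,6p'; done
python3 -c "
from h import *
S=get_state();print((S['orientation'].T@S['wrist_force']).round(1))"
```

```text
time: 19.7
tcp_pos: [0.4807, 0.103, 0.0454]
wrist_force: [-1.3, 0.3, 7.3]
opening: 0.0215
gripper_force: 40.3
[ 0.1 -1.3 -7.3]
```

```bash
echo '[{"xyz":[0,0.0003,0],"finger_gap":0.015},{"xyz":[0,0.0003,0],"finger_gap":0.015},{"finger_gap":0.015},{"finger_gap":0.015}]' > m.json && python3 -m handwheel m.json | sed -n '1,2p;4,6p'
python3 -c "
from h import *
S=get_state();print((S['orientation'].T@S['wrist_force']).round(1))"
```

```text
time: 20.1
tcp_pos: [0.4812, 0.1029, 0.0454]
wrist_force: [-2.3, 0.4, 8.5]
opening: 0.0215
gripper_force: 40.4
[-0.1 -2.4 -8.5]
```

```bash
echo '[{"xyz":[0,0.0003,0],"finger_gap":0.015},{"xyz":[0,0.0003,0],"finger_gap":0.015},{"finger_gap":0.015},{"finger_gap":0.015}]' > m.json && python3 -m handwheel m.json | sed -n '1,2p;4,6p'
python3 -c "
from h import *
S=get_state();print((S['orientation'].T@S['wrist_force']).round(1))"
```

```text
time: 20.5
tcp_pos: [0.4819, 0.1028, 0.0454]
wrist_force: [-2.3, -0.5, 8.3]
opening: 0.0215
gripper_force: 40.4
[-0.9 -2.2 -8.3]
```

```bash
echo '[{"xyz":[0,0.0003,0],"finger_gap":0.015},{"finger_gap":0.015},{"finger_gap":0.015}]' > m.json && python3 -m handwheel m.json | sed -n '1,2p;4,6p'
python3 -c "
from h import *
S=get_state();print((S['orientation'].T@S['wrist_force']).round(1))"
```

```text
time: 20.8
tcp_pos: [0.482, 0.1027, 0.0454]
wrist_force: [-1.6, -0.1, 8.2]
opening: 0.0215
gripper_force: 40.4
[-0.5 -1.6 -8.2]
```

```bash
echo '[{"xyz":[0,0.0003,0],"finger_gap":0.015},{"finger_gap":0.015},{"xyz":[0,0.0003,0],"finger_gap":0.015},{"finger_gap":0.015},{"finger_gap":0.015}]' > m.json && python3 -m handwheel m.json | sed -n '1,2p;4,6p'
python3 -c "
from h import *
S=get_state();print((S['orientation'].T@S['wrist_force']).round(1))"
```

```text
time: 21.3
tcp_pos: [0.4821, 0.1027, 0.0454]
wrist_force: [-5.9, 2.0, 10.5]
opening: 0.0215
gripper_force: 40.7
[  0.8  -6.2 -10.5]
```

```bash
echo '[{"xyz":[0,0.0003,0],"finger_gap":0.015},{"finger_gap":0.015},{"finger_gap":0.015}]' > m.json && python3 -m handwheel m.json | sed -n '1,2p;4,6p'
python3 -c "
from h import *
S=get_state();print((S['orientation'].T@S['wrist_force']).round(1))"
```

```text
time: 21.6
tcp_pos: [0.4821, 0.1027, 0.0453]
wrist_force: [-8.1, 2.9, 12.2]
opening: 0.0218
gripper_force: 40.9
[  1.2  -8.5 -12.2]
```

```bash
echo '[{"xyz":[0,0.0003,0],"finger_gap":0.015},{"finger_gap":0.015},{"finger_gap":0.015},{"finger_gap":0.015}]' > m.json && python3 -m handwheel m.json | sed -n '1,2p;4,6p'
python3 - <<'E'
from h import *
f=[]
for i in range(10):
    c=cap("wrist"); S=get_state(); f.append(S['orientation'].T@S['wrist_force'])
f=np.array(f); print(f.mean(0).round(1),f.std(0).round(2),f[:,1].round(1))
save(c,"w10.png"); cv2.imwrite("pics/w10b.png",cv2.resize(c["frame"][20:320,200:512,::-1],(624,600),interpolation=cv2.INTER_CUBIC))
E
```

```text
time: 22.0
tcp_pos: [0.4821, 0.1027, 0.0453]
wrist_force: [-8.9, 3.7, 13.6]
opening: 0.0216
gripper_force: 41.0
[  2.   -9.3 -13.3] [0.57 0.39 0.57] [-9.6 -9.5 -8.9 -8.8 -9.4 -9.7 -9.9 -9.1 -9.2 -8.6]
```

View pics/w10b.png

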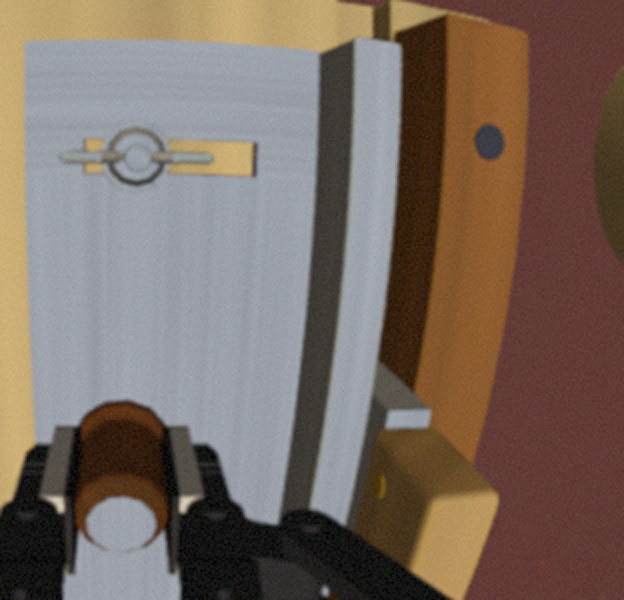

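The rail edge meets the blade at (382,365), and the blade is against the fence. The push is about 9.3 N at the wrist and steady. Next, a numeric check that the finger links clear the gauge (near face about 59 mm from the knob axis, top at z 0.104).

```bash
python3 - <<'E'
from h import *
c=cap("wrist"); S=get_state();R=S["orientation"];T=S["tcp_pos"]
im=c["frame"].astype(int).sum(2)
print("dark right edge per row:",[(v,int(np.nonzero(im[v,300:512]<150)[0].max()+300) if (im[v,300:512]<150).any() else None) for v in range(270,384,12)])
for u in [(350,275),(362,283),(395,300),(430,320)]:
    o,d=ray(c,u); o=R.T@(o-T); d=R.T@d
    print(u,[ (x,((o+d*(x/1000-o[0])/d[0])*1000).round(0)[1:].tolist()) for x in (0,10,15)], "worldz=45-z")
# gauge grip top in tool frame
for P in ((.5482,.0884,.104),): print((R.T@(np.array(P)-T)*1000).round(1))
E
```

```text
dark right edge per row: [(270, 410), (282, 407), (294, 403), (306, 405), (318, 422), (330, 511), (342, 469), (354, 466), (366, 460), (378, 449)]
(350, 275) [(0, [44.0, -27.0]), (10, [39.0, -41.0]), (15, [36.0, -48.0])] worldz=45-z
(362, 283) [(0, [48.0, -35.0]), (10, [42.0, -48.0]), (15, [39.0, -54.0])] worldz=45-z
(395, 300) [(0, [59.0, -49.0]), (10, [52.0, -61.0]), (15, [49.0, -66.0])] worldz=45-z
(430, 320) [(0, [70.0, -65.0]), (10, [61.0, -74.0]), (15, [57.0, -79.0])] worldz=45-z
[ -0.8  67.5 -58.8]
```

```bash
python3 - <<'E'
from h import *
c=cap("wrist"); S=get_state();R=S["orientation"];T=S["tcp_pos"]
b=cv2.GaussianBlur(c["frame"].astype(float),(1,3),0).sum(2)
t=lambda u,v:(R.T@(at_z(c,(u,v),.062)-T)*1000)[:2]
for v in (60,80,100,120,140,160,180):
    g=np.diff(b[v]); i=385+g[385:412].argmin(); j=i+4+g[i+4:i+34].argmax()
    A=t(i+.5,v);B=t(j+.5,v); print(v,i,j,A.round(1),B.round(1),(B-A)[1].round(1))
S=[get_state()]; f=S[0]; print((f['orientation'].T@f['wrist_force']).round(1),f["time"])
E
```

```text
60 400 423 [100.7  62.6] [102.4  74.9] 12.3
80 399 422 [91.4 62.4] [92.9 74.6] 12.3
100 398 421 [82.3 62.3] [83.5 74.6] 12.3
120 397 419 [73.1 62.4] [74.  74.2] 11.8
140 395 417 [63.9 62.2] [64.5 74.1] 11.9
160 394 415 [54.5 62.7] [54.8 74.3] 11.6
180 391 413 [44.8 62.4] [44.9 74.7] 12.3
[  2.9  -9.  -13.6] 22.6
```

```bash
echo '[{"xyz":[0,0.0003,0],"finger_gap":0.015},{"finger_gap":0.015},{"finger_gap":0.015},{"finger_gap":0.015},{"finger_gap":0.015},{"finger_gap":0.015},{"finger_gap":0.015},{"finger_gap":0.015}]' > m.json && python3 -m handwheel m.json | sed -n '1,2p;4,6p'
python3 - <<'E'
from h import *
f=[]
for i in range(10):
    cap("top"); S=get_state(); f.append(S['orientation'].T@S['wrist_force'])
f=np.array(f); print(f.mean(0).round(1),f[:,1].round(1))
E
```

```text
time: 23.4
tcp_pos: [0.4821, 0.1027, 0.0453]
wrist_force: [-10.1, 5.0, 14.1]
opening: 0.0221
gripper_force: 41.2
[  2.6 -10.6 -14.7] [-10.7 -10.8 -10.8 -11.1 -11.1 -10.6 -10.8  -9.6 -10.4 -10.7]
```

The push is steady at about 10.6 N at the wrist, roughly 9–10 N on the gauge, so I'm handing it in.

```bash
python3 -c "
from station import *
print(close_job())"
```

```text
the job is handed in; nothing more can be done
None
```

The thick gauge stands fully down near the middle of the groove, released and pinched flat against the fence (measured gap about 12 mm), and the gripper is still holding the rail with a steady push of about 10 N; the job is handed in, but no verdict came back, and I viewed 11 pictures, one over the limit of 10.

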